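Set a candle on the warmer, refit its knob and hold it pressed

TASK

Get the candle warmer on this shop counter going: stand the candle with the green wax upright and wholly on the round warming plate and let go of it. Then take the loose black knob, turn it so that its flat matches the flat of the brass D-shaped spindle, push it fully home on the spindle without forcing it, and keep it pressed right down against the start spring: finish while still holding the knob pressed in, do not let go. Do not knock over or shift the other goods on the counter.

Things in the scene. Friction and masses are not known exactly. Their poses are not given: they have to be found in the camera images.
- candle: the candle to be warmed: unlit, sage-green wax in a straight clear glass tumbler, 62 mm across, 78 mm high, 0.2 to 0.4 kg, loose, standing upright on the counter to one side of the warmer (left or right). Origin: centre of its underside, z up
- knob: loose black control knob on the counter, bore down, on the other side of the warmer from the candle, 60 g: round skirt 50 mm across, 12 mm high; on it a straight grip bar 48 mm long (along the knob's x), 22 mm wide (y), reaching 12 to 36 mm above the underside: grip it across its width from above. A white pointer line on the bar marks its +x end. Origin: centre of the underside, z up
- knob_bore_end (a point): centre of the closed upper end of the knob's D-shaped bore, on its axis 18 mm above the underside; axes as the knob's. The bore opens at the underside, is 13.5 mm across and 18 mm deep, its flat 2.25 mm from the axis on the +x side (under the pointer): 0.75 mm clearance all round the spindle. It rests on the spindle's tip when the knob is fully home
- knob_pointer (a point): pointer mark at the +x end of the knob's bar, 22 mm from the axis, 36 mm above the underside
- warmer: white electric candle warmer, fixed to the counter: 170 mm (x) by 330 mm (y), top at 50 mm. 85 mm from its middle towards +y the dark round warming plate; 105 mm towards -y the bare spindle on a black control panel with a ring of white marks. Origin: centre of the underside, z up; turned up to 0.2 rad either way
- plate_centre (a point): centre of the flat top face of the warming plate, a disc 110 mm across, 56 mm above the counter, 6 mm above the housing
- spindle_tip (a point): centre of the top end of the upright brass spindle, 26 mm above the panel (76 mm above the counter) when not pressed. The spindle is 12 mm across with one flat 1.5 mm from the axis (7.5 mm over the flat), facing this frame's +x: the knob fits only with its x axis along this x axis. The top 2.5 mm taper. Frame turns with the spindle
- spindle: the brass spindle itself, fixed in the warmer but free to turn and to be pressed down. Origin: on its upright axis at panel height, 50 mm above the counter; x axis towards its flat, z up. It turns stiffly (0.1 N m friction), up to 2.6 rad either way from the flat facing the warmer's +x
- press (a joint): how far the spindle is pressed down, m: 0 released, 0.005 at the bottom stop; a spring pushes it up with 4 N at the top and 7 N at the bottom
- amber_candle: bystander, loose, leave alone: lidded candle in amber glass with a wooden lid, 70 mm across, 87 mm high. Origin: centre of its underside
- white_candle: bystander, loose, leave alone: candle in a white ceramic pot, 72 mm across, 80 mm high. Origin: centre of its underside
- tin: bystander, loose, leave alone: round aluminium travel tin with a brown disc on its lid, 70 mm across, 42 mm high. Origin: centre of its underside
- diffuser: bystander, loose, leave alone: square amber reed-diffuser bottle, 60 x 60 mm, 95 mm high, with reeds up to 190 mm. Origin: centre of its underside
- gift_box: bystander, loose, leave alone: brown gift box with a gold band, 90 x 90 x 96 mm. Origin: centre of its underside
- matchbox: bystander, loose, leave alone: flat pale matchbox, 55 x 110 x 20 mm. Origin: centre of its underside
- snuffer: bystander, loose, leave alone: brass candle snuffer with a dark wooden grip, lying flat, about 200 mm long, at most 26 mm high. Origin: under its middle, at counter level

How it is judged:
By the outcome, as a careful person would: the job done as asked, in the order asked, and still so for the second after the job is handed in, while the arm keeps its last pose, push and grip.
It also fails if it takes over 56 s, if anything falls off the work surface, if the arm or the gripper's body presses on something with over 40 N, if the wrist force passes 120 N, or if a joint passes its speed limit or range.

ROBOT

A 6-joint arm with a two-finger parallel gripper is mounted at the origin on the work surface. World frame = base frame: x ahead of the robot, y to its left, z up, the work surface at z = 0. Lengths are in m, angles in rad, forces in N, time in s.
With the tool pointing down it reaches from about 0.4 to 0.825 m from the base axis. Payload 7 kg.
Tool frame: the origin (TCP) lies at the very end of the fingers, on their centre line; the grasp point (between the pads) lies 19 mm behind it; z points along the fingers, y is the line along which they close (so a half turn about z gives the same grasp; the last joint's range is limited). The gripper opens to 88 mm and grips with 3 to 60 N. Pads are 19 mm wide; open, the fingers measure 130 mm over their backs; the gripper's body (78 mm by 193 mm) begins 47 mm behind the grasp point.
Start: joints at [-0.853, 0.359, 0.012, 0, -1.224, -0.288], TCP at [0.281, -0.614, 0.227] pointing down, gripper open.
Joint ranges: [-3.07, 3.07], [-1.43, 2.12], [-1.02, 1.25], [-3.03, 1.67], [-3.05, -0], [-3.03, 3.03]. Speed limits (rad/s): [2.39, 2.39, 3.01, 3.14, 3.14, 3.14].

INTERFACE

Orientations are given as [roll, pitch, yaw] about the fixed x, y, z axes, in that order (R = Rz(yaw) Ry(pitch) Rx(roll)).
In Python, from station import arm, grab_frame gives the robot as it stands.
- The arm moves only by the tool jog_arm, never from a script. Its argument "deltas" is a list that holds one entry, the list of rows, each a list of 4 numbers: the shift along the tool's x, y, z in units of 60 mm (1.0 is 60 mm), then the turn about the tool's z in units of 5 degrees (1.0 is 5 degrees). A call has 1 to 8 rows; each row is the pose to reach, as a shift and turn from the pose commanded when the call began, along the tool's axes at that moment; what a row does not reach only later rows make up. A row lasts 1/8 s, in which the tool goes at most 62.5 mm and 10.7 degrees, less where a joint would pass 70% of its speed; a pose out of reach is approached as far as the arm can. A call with a gripper value outside its range is refused whole. "grip" is the finger opening in mm, from 0 to 87.6, set as the call begins (left out, the last holds). The fingers move at their own pace and stop on an object; "squeeze" is the grip in N (left out, the last holds). Time passes only in rows, so rows that repeat a pose let the fingers close. It gives the time, the measured TCP pose, the force, the opening and the grip force at its end, in the units of the state.
- arm.get_state(): the state, without advancing time (a new reading comes with each control period).
- grab_frame(name): name is "side" or "top" or "wrist"; returns a dict with "img" (480x640x3 uint8, red, green, blue), "vfov" (degrees; the focal length in pixels is half the picture's height over the tangent of half this angle, whatever the lens; pixels are square), "cx", "cy" (the principal point, pixels), "xyz" and "rotation" of the camera in the world. Camera axes: x right, y down, z forward; pixel columns grow to the right and rows downward; lengths in m; the calibration is good to about 2 mm. The wrist camera is an equidistant fisheye: a pixel r from the principal point sees the ray r / f radians off the axis. A picture is of the moment at which its call begins. There is no depth.
- arm.job_done(): hands the job in; it is judged then, once.
The state is a dict: "t": time; "q": joint angles; "qd": joint speeds; "joint_efforts": joint torques, N m; "eef_pos": TCP position; "ee_rot": TCP orientation; "force": force on the tool from outside, world axes, zero at the start; "moment": the same for the moment, N m; "width": finger opening in m; "gripper_force": force on a finger pad.
Only numpy, scipy, OpenCV 4.12 (cv2) and the standard library are available. Lean on these libraries where they do the work, as an engineer would, in place of code of your own. Each camera call takes 0.05 s, during which the arm holds its last target. There are 200 camera calls.

## Working session

There is one attempt and no reset: what is moved stays moved. The work goes in short steps, Python scripts to look and compute and a tool call to move; the robot and the scene stay as the last step left them, time stands still between calls to the robot, and variables do not carry over. Pictures are saved under pics/ and viewed, at most 10 in all, crops included, and the job is handed in when it is done.

Besides the shell and the picture viewer there is one more tool, called after "Emit:" by a JSON object that holds its "op" and its "data", one argument or row to a line. jog_arm: Moves the arm, as the interface text tells. Its arguments: {"type":"object","properties":{"deltas":{"type":"array"},"grip":{"type":"number"},"squeeze":{"type":"number"}},"required":["deltas"]}

```bash
mkdir -p pics; python3 - <<'E'
from station import arm, grab_frame
import cv2,pickle
for n in ("top","side","wrist"):
    f=grab_frame(n); pickle.dump(f,open(f"pics/{n}0.pkl","wb")); cv2.imwrite(f"pics/{n}0.png",f["img"][:,:,::-1])
    print(n,f["vfov"],f["cx"],f["cy"],f["xyz"],f["rotation"])
s=arm.get_state();print(s["t"],s["eef_pos"],s["ee_rot"],s["width"])
E
```

```text
top 45.71872204776842 314.56472843429736 238.97082985380374 [0.43732571 0.02832387 1.56391324] [-3.06259841 -0.0084986  -1.55159593]
side 46.03622794104598 315.3614474006614 235.61902733300474 [-0.03931319  0.96655641  0.74127128] [-2.09263987e+00 -1.43089180e-03 -2.56337820e+00]
wrist 65.70646984690485 315.8147897918194 236.222777445637 [ 0.20722391 -0.6487176   0.38389214] [ 2.83372366e+00 -1.51405433e-03  1.99998992e+00]
0.15 [ 0.28108484 -0.61329146  0.22583829] [ 3.14033152e+00 -1.18025382e-04 -2.71185486e+00] 0.08779289256696717
```

View pics/top0.png

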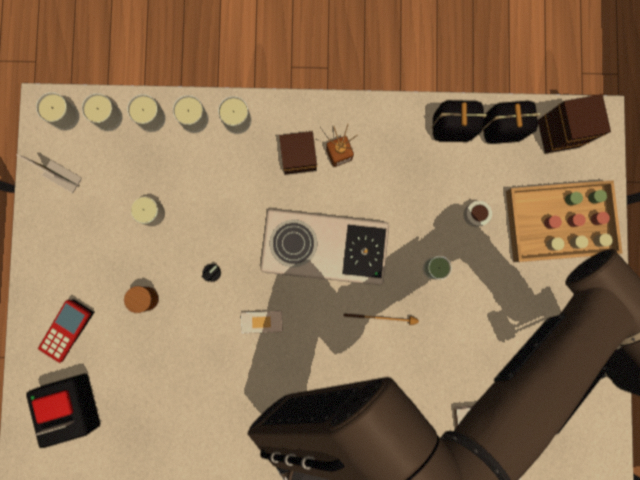

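View pics/side0.png

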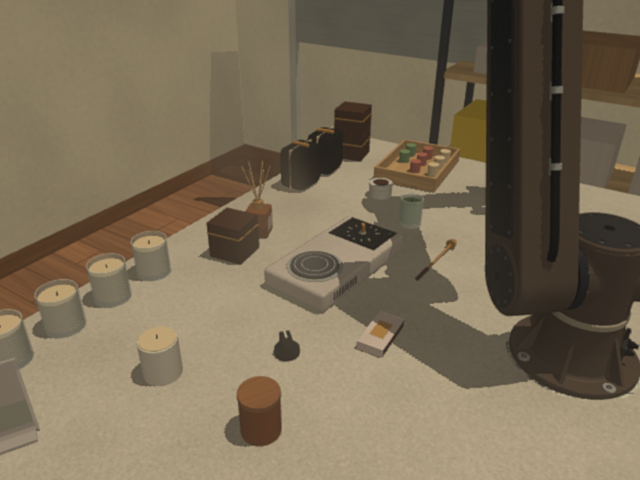

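The top view shows the candle at (438,268), the knob at (211,272), the plate at (293,243) and the spindle at (365,251). The white pot is at (479,213) and the snuffer runs from (345,316) to (418,320). I'll localise them next.

```bash
cat > h.py <<'E'
import numpy as np,cv2,pickle
from scipy.spatial.transform import Rotation as R
def K(f): 
    return 240/np.tan(np.radians(f["vfov"]/2))
def ray(f,u,v,fish=False):
    F=K(f); x,y=(u-f["cx"]),(v-f["cy"])
    if fish:
        r=np.hypot(x,y)+1e-12; th=r/F; d=np.array([x/r*np.sin(th),y/r*np.sin(th),np.cos(th)])
    else: d=np.array([x/F,y/F,1])
    return R.from_euler("xyz",f["rotation"]).apply(d)
def onz(f,u,v,z,fish=False):
    d=ray(f,u,v,fish); c=np.array(f["xyz"]); return (c+d*(z-c[2])/d[2])
def proj(f,p,fish=False):
    q=R.from_euler("xyz",f["rotation"]).inv().apply(np.array(p)-f["xyz"]);F=K(f)
    if fish:
        rr=np.hypot(q[0],q[1])+1e-12; th=np.arctan2(rr,q[2]); return f["cx"]+F*th*q[0]/rr, f["cy"]+F*th*q[1]/rr
    return f["cx"]+F*q[0]/q[2], f["cy"]+F*q[1]/q[2]
def tooldelta(s,target,yaw=None):
    "tool-frame shift (60mm units) and turn (5deg units)"
    r=R.from_euler("xyz",s["ee_rot"]); d=r.inv().apply(np.array(target)-s["eef_pos"])/.06
    return d
E
python3 - <<'E'
from h import *
f=pickle.load(open("pics/top0.pkl","rb"))
a=f["img"][195:305,185:465,::-1]
cv2.imwrite("pics/crop0.png",cv2.resize(a,None,fx=2.85,fy=2.85,interpolation=cv2.INTER_CUBIC))
for n,u,v,z in [("candle top",438,267,.078),("knob",211,272,.02),("plate",293,243,.056),("spin",365,251,.076),("white",479,213,.08)]:
    print(n,onz(f,u,v,z).round(4))
E
```

```text
candle top [ 0.4881 -0.3059  0.078 ]
knob [0.4646 0.2958 0.02  ]
plate [0.5451 0.0748 0.056 ]
spin [ 0.5264 -0.1148  0.076 ]
white [ 0.6321 -0.4132  0.08  ]
```

View pics/crop0.png

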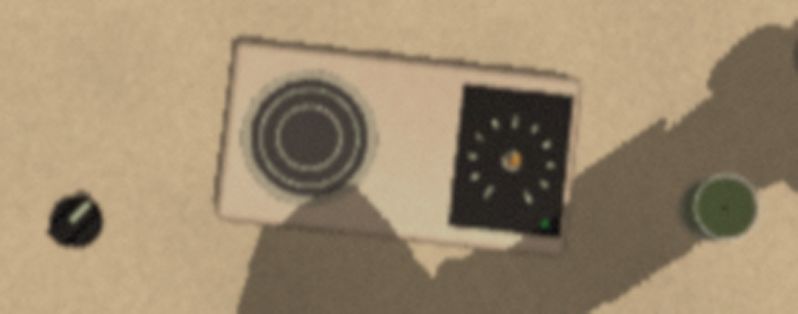

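The crop puts the plate at about (293.4,243.1), the spindle at (364.6,250.8), the candle rim at (439,267.6), and the knob at (211.7,272.2) with its pointer towards the upper right. I'm moving above the candle.

Emit:
{"op": "jog_arm", "data": {
  "deltas": [
    [[-0.3, 0.2, 0.07, 0], [-1.05, 0.64, 0.22, 0], [-1.85, 1.13, 0.38, 0], [-2.65, 1.61, 0.55, 0], [-3.45, 2.1, 0.7, 0], [-4.25, 2.6, 0.9, 0], [-4.95, 3.02, 1.0, 0], [-5.27, 3.22, 1.1, 0]]
  ],
  "grip": 87
}}

```text
t: 1.15
eef_pos: [0.4893, -0.3032, 0.1602]
ee_rot: [3.141, 0.0, -2.709]
force: [-1.0, -0.1, 0.0]
width: 0.0872
gripper_force: 0.0
```

```bash
python3 - <<'E'
from h import *
from station import arm,grab_frame
f=grab_frame("wrist"); pickle.dump(f,open("pics/w1.pkl","wb")); cv2.imwrite("pics/w1.png",f["img"][:,:,::-1])
s=arm.get_state(); print(s["t"],s["eef_pos"],s["ee_rot"],f["xyz"],f["rotation"],proj(f,[.487,-.307,.078],True),proj(f,[.487,-.307,0],True))
E
```

```text
1.2 [ 0.48975925 -0.30210803  0.15941173] [ 3.14056709e+00  3.17731446e-05 -2.70912736e+00] [ 0.41539377 -0.33874054  0.31837958] [ 2.83335948e+00 -2.24847545e-04  2.00269999e+00] (np.float64(314.04689404284073), np.float64(238.7233891468881)) (np.float64(314.4306829588747), np.float64(211.30955744936784))
```

View pics/w1.png

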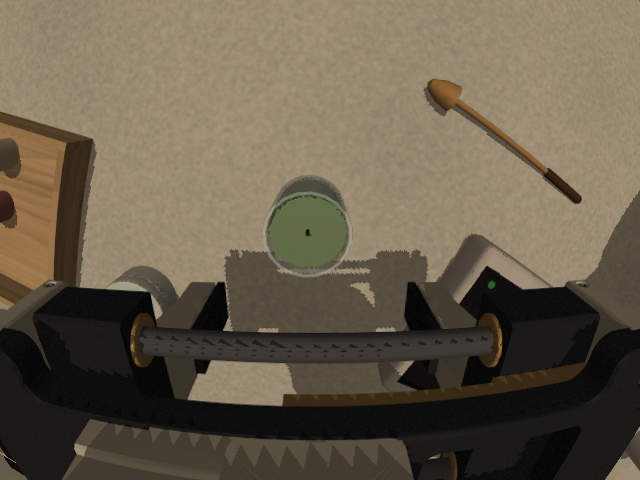

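The wrist view shows the candle rim centre at (308,232), close to the prediction. The pot and the warmer are clear of the fingers.

```bash
python3 - <<'E'
from h import *
from station import arm
f=pickle.load(open("pics/w1.pkl","rb")); c=onz(f,308,232,.078,True); print(c)
s=arm.get_state(); print(s["eef_pos"],tooldelta(s,[c[0],c[1],.035]))
E
```

```text
[ 0.48436541 -0.31271107  0.078     ]
[ 0.48975925 -0.30210803  0.15941173] [ 0.15575097 -0.12489751  2.07339695]
```

Emit:
{"op": "jog_arm", "data": {
  "deltas": [
    [[0.03, -0.02, 0.2, 0], [0.08, -0.05, 0.6, 0], [0.1, -0.05, 1.0, 0], [0.1, -0.05, 1.4, 0], [0.1, -0.05, 1.8, 0], [0.1, -0.05, 2.0, 0], [0.1, -0.05, 2.08, 0], [0.1, -0.05, 2.08, 0]]
  ]
}}

```text
t: 2.2
eef_pos: [0.484, -0.3117, 0.036]
ee_rot: [-3.141, 0.0, -2.712]
force: [-0.9, 0.4, 0.4]
width: 0.0871
gripper_force: 0.0
```

Emit:
{"op": "jog_arm", "data": {
  "deltas": [
    [[0, 0, 0, 0], [0, 0, 0, 0], [0, 0, 0, 0], [0, 0, 0, 0], [0, 0, 0, 0], [0, 0, 0, 0]]
  ],
  "grip": 50,
  "squeeze": 18
}}

```text
t: 2.95
eef_pos: [0.4843, -0.3115, 0.0362]
ee_rot: [-3.141, 0.0, -2.712]
force: [-0.5, 0.8, 5.5]
width: 0.0618
gripper_force: 18.0
```

Emit:
{"op": "jog_arm", "data": {
  "deltas": [
    [[0, 0, -0.15, 0], [0, 0, -0.5, 0], [0, 0, -0.9, 0], [0, 0, -1.3, 0], [0, 0, -1.6, 0], [0, 0, -1.75, 0], [0, 0, -1.8, 0], [0, 0, -1.8, 0]]
  ]
}}

```text
t: 3.95
eef_pos: [0.4836, -0.3113, 0.1432]
ee_rot: [3.141, -0.001, -2.712]
force: [0.1, 0.1, -1.9]
width: 0.0619
gripper_force: 18.0
```

Emit:
{"op": "jog_arm", "data": {
  "deltas": [
    [[-0.1, 0.15, 0, 0], [-0.35, 0.53, 0, 0], [-0.75, 1.13, 0, 0], [-1.15, 1.73, 0, 0], [-1.55, 2.33, 0, 0], [-1.95, 2.94, 0, 0], [-2.35, 3.54, 0, 0], [-2.7, 4.07, 0, 0]]
  ]
}}

```text
t: 4.95
eef_pos: [0.5291, -0.0199, 0.1433]
ee_rot: [3.141, -0.001, -2.711]
force: [1.3, 0.5, -2.2]
width: 0.0616
gripper_force: 18.0
```

Emit:
{"op": "jog_arm", "data": {
  "deltas": [
    [[-0.3, 0.45, 0, 0], [-0.55, 0.83, 0, 0], [-0.75, 1.13, 0, 0], [-0.85, 1.28, 0, 0], [-0.9, 1.35, 0, 0], [-0.9, 1.35, 0, 0], [-0.9, 1.35, 0, 0]]
  ]
}}

```text
t: 5.82
eef_pos: [0.5447, 0.0736, 0.1437]
ee_rot: [3.142, -0.0, -2.713]
force: [-0.4, 0.2, -1.7]
width: 0.0614
gripper_force: 18.0
```

```bash
python3 - <<'E'
from h import *
from station import arm,grab_frame
f=pickle.load(open("pics/top0.pkl","rb")); 
P=onz(f,293.4,243.1,.056);S=onz(f,364.6,250.8,.076); d=P-S; print(P,S,np.hypot(d[0],d[1]),"warmer yaw",np.arctan2(-d[0],d[1]))
g=grab_frame("side"); pickle.dump(g,open("pics/side1.pkl","wb")); f=grab_frame("top");pickle.dump(f,open("pics/top1.pkl","wb"))
cv2.imwrite("pics/m1.png",np.hstack([cv2.resize(g["img"][150:320,230:430,::-1],(400,340)),cv2.resize(f["img"][180:350,190:390,::-1],(400,340))]))
s=arm.get_state(); print(s["t"],s["eef_pos"],s["ee_rot"],s["width"],s["force"])
E
```

```text
[0.54480794 0.07377046 0.056     ] [ 0.52685883 -0.11370466  0.076     ] 0.18833239572389135 warmer yaw -0.09545036128944745
5.925 [0.54474888 0.07359087 0.14380323] [ 3.14156723e+00 -1.83918513e-05 -2.71266359e+00] 0.061587476161216875 [ 0.32536999 -0.36385012 -3.47114443]
```

View pics/m1.png

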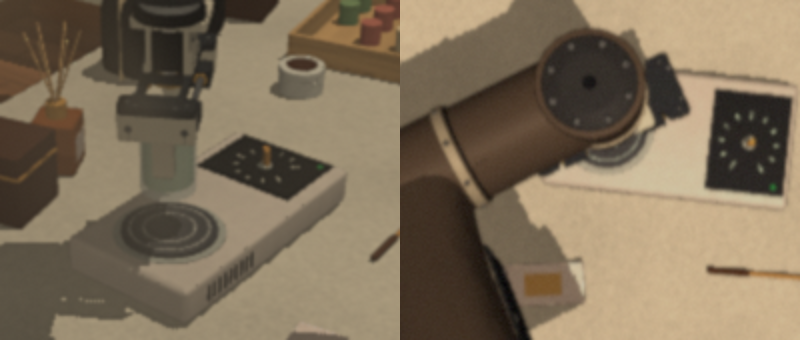

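The candle is held upright over the plate, so I'm lowering it.

Emit:
{"op": "jog_arm", "data": {
  "deltas": [
    [[0, 0, 0.1, 0], [0, 0, 0.3, 0], [0, 0, 0.5, 0], [0, 0, 0.65, 0], [0, 0, 0.75, 0], [0, 0, 0.8, 0], [0, 0, 0.82, 0], [0, 0, 0.82, 0]]
  ]
}}

```text
t: 6.92
eef_pos: [0.545, 0.0743, 0.0948]
ee_rot: [-3.142, 0.0, -2.712]
force: [0.8, 0.5, -1.9]
width: 0.0618
gripper_force: 18.0
```

Emit:
{"op": "jog_arm", "data": {
  "deltas": [
    [[0, 0, 0.01, 0], [0, 0, 0.02, 0], [0, 0, 0.03, 0], [0, 0, 0.03, 0]]
  ]
}}

```text
t: 7.42
eef_pos: [0.5448, 0.0742, 0.0927]
ee_rot: [3.142, -0.0, -2.712]
force: [0.4, 0.1, -2.7]
width: 0.0616
gripper_force: 18.0
```

Emit:
{"op": "jog_arm", "data": {
  "deltas": [
    [[0, 0, 0.01, 0], [0, 0, 0.02, 0], [0, 0, 0.02, 0], [0, 0, 0.02, 0]]
  ]
}}

```text
t: 7.92
eef_pos: [0.5449, 0.0742, 0.0922]
ee_rot: [-3.141, 0.0, -2.712]
force: [-3.4, 0.3, 5.2]
width: 0.0615
gripper_force: 18.0
```

Emit:
{"op": "jog_arm", "data": {
  "deltas": [
    [[0, 0, 0, 0], [0, 0, 0, 0], [0, 0, 0, 0], [0, 0, 0, 0], [0, 0, 0, 0]]
  ],
  "grip": 86
}}

```text
t: 8.55
eef_pos: [0.5448, 0.0742, 0.0915]
ee_rot: [-3.142, -0.0, -2.712]
force: [0.6, -0.1, 0.0]
width: 0.0861
gripper_force: 0.0
```

Emit:
{"op": "jog_arm", "data": {
  "deltas": [
    [[0, 0, -0.15, 0], [0, 0, -0.5, 0], [0, 0, -0.9, 0], [0, 0, -1.3, 0], [0, 0, -1.6, 0], [0, 0, -1.75, 0], [0, 0, -1.8, 0], [0, 0, -1.8, 0]]
  ]
}}

```text
t: 9.55
eef_pos: [0.5446, 0.0741, 0.1992]
ee_rot: [3.141, -0.001, -2.712]
force: [-0.1, -0.6, -0.5]
width: 0.0861
gripper_force: 0.0
```

Emit:
{"op": "jog_arm", "data": {
  "deltas": [
    [[0.05, -0.2, 0, 0], [0.15, -0.7, 0, 0], [0.25, -1.3, 0, 0], [0.35, -1.9, 0.1, 0], [0.45, -2.4, 0.3, 0], [0.5, -2.65, 0.5, 0], [0.5, -2.7, 0.6, 0], [0.5, -2.7, 0.6, 0]]
  ]
}}

```text
t: 10.55
eef_pos: [0.5847, -0.0854, 0.1629]
ee_rot: [3.141, -0.001, -2.712]
force: [0.4, -0.3, 0.2]
width: 0.0858
gripper_force: 0.0
```

```bash
python3 - <<'E'
from h import *
from station import arm,grab_frame
import time
f=grab_frame("wrist");f=grab_frame("wrist"); pickle.dump(f,open("pics/w2.pkl","wb"))
s=arm.get_state(); print(s["t"],s["eef_pos"],s["ee_rot"],s["q"],f["xyz"],f["rotation"])
u,v=proj(f,[.5269,-.1137,.076],True);print(u,v)
x0=int(np.clip(u-50,0,540));y0=int(np.clip(v-40,0,400));print(x0,y0)
a=cv2.resize(f["img"][y0:y0+80,x0:x0+100,::-1],(600,480),interpolation=cv2.INTER_CUBIC)
top=grab_frame("top");b=cv2.resize(top["img"][225:265,275:325,::-1],(200,160))
c=np.zeros((480,800,3),np.uint8);c[:,:600]=a;c[:160,600:]=b;c[170:320,600:]=cv2.resize(f["img"][:,:,::-1],(200,150))
cv2.imwrite("pics/m2.png",c)
E
```

```text
10.65 [ 0.58521556 -0.08485548  0.16390367] [-3.14139194e+00  4.04344329e-04 -2.71081725e+00] [ 1.86395456e-01  2.70114453e-01 -2.65632559e-01  1.12737116e-04
 -1.03460842e+00 -1.32647399e+00] [ 0.51112029 -0.12038516  0.32168838] [ 2.83389939e+00 -8.51656036e-05  2.00063482e+00]
315.0231368837642 147.73982468969925
265 107
```

View pics/m2.png

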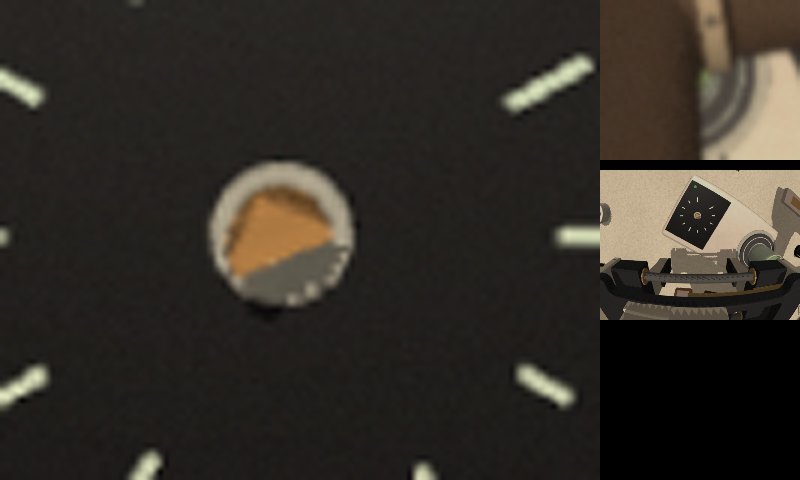

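The wrist crop shows the brass D with its flat edge running from (238,277) to (333,235) and facing down in the image. I'll fit the D model, then view it again at another yaw to cancel the camera bias.

```bash
cat > spin.py <<'E'
from h import *
from station import arm,grab_frame
from scipy.optimize import minimize
def avg(n=6):
    fs=[];ss=[]
    for _ in range(n): fs.append(grab_frame("wrist")); ss.append(arm.get_state())
    f=dict(fs[-1]); f["img"]=np.mean([g["img"] for g in fs],0).astype(np.uint8)
    f["xyz"]=np.mean([g["xyz"] for g in fs],0); f["rotation"]=R.from_euler("xyz",[g["rotation"] for g in fs]).mean().as_euler("xyz")
    e=np.mean([s["eef_pos"] for s in ss],0); r=R.from_euler("xyz",[s["ee_rot"] for s in ss]).mean().as_euler("xyz")
    return f,e,r
def D(rad,flat,z,x,y,a):
    h=np.arccos(flat/rad); t=np.linspace(h,2*np.pi-h,40)
    return np.c_[x+rad*np.cos(t+a),y+rad*np.sin(t+a),np.full(40,z)]
def fit_spin(f,guess):
    u,v=proj(f,[guess[0],guess[1],.07],True); x0,y0=int(u)-20,int(v)-20; k=10
    hsv=cv2.cvtColor(cv2.resize(f["img"][y0:y0+40,x0:x0+40],None,fx=k,fy=k,interpolation=cv2.INTER_CUBIC),cv2.COLOR_RGB2HSV)
    m=((hsv[...,1]>95)&(hsv[...,2]>60)&(hsv[...,0]<25)).astype(np.uint8)
    n,l,st,_=cv2.connectedComponentsWithStats(m); m=(l==1+np.argmax(st[1:,4])).astype(np.uint8)
    def poly(p):
        pts=np.vstack([D(6,1.5,.0735*1000,0,0,p[2]),D(6,1.5,50,0,0,p[2]),D(4.8,1.5,76,0,0,p[2])])/1000
        pts=pts+[p[0],p[1],0]
        q=np.array([proj(f,a,True) for a in pts]); q=(q-[x0,y0]+.5)*k-.5
        return cv2.convexHull(q.astype(np.float32))
    def cost(p):
        o=np.zeros_like(m); cv2.fillConvexPoly(o,np.round(poly(p)*16).astype(np.int32),1,shift=4); return float((o!=m).sum())/m.sum()
    best=None
    for a in np.arange(0,6.28,.4):
        c=cost([guess[0],guess[1],a])
        if best is None or c<best[0]: best=(c,a)
    p=[guess[0],guess[1],best[1]]
    for _ in range(3):
        r=minimize(cost,p,method="Nelder-Mead",options=dict(initial_simplex=[p]+[np.add(p,d) for d in ([.002,0,0],[0,.002,0],[0,0,.25])])); p=r.x
    cv2.imwrite("pics/fit.png",m*255)
    return r.x,r.fun,m.sum()
E
python3 - <<'E'
from spin import *
f,e,r=avg(); print(e,r,f["xyz"],f["rotation"]); pickle.dump((f,e,r),open("pics/s1.pkl","wb"))
print(fit_spin(f,onz(f,312,146,.07,True)), arm.get_state()["t"])
E
```

```text
[ 0.58524313 -0.08500864  0.16405593] [-3.14137597e+00  8.03270119e-04 -2.71094323e+00] [ 0.51121779 -0.12031154  0.3221845 ] [2.83274532e+00 2.15233268e-04 2.00105702e+00]
(array([ 0.52810519, -0.11596011,  0.82458362]), np.float64(0.06869594145043247), np.uint64(18036)) 11.0
```

The spindle flat faces a world yaw of about 0.825. Next I turn the tool about 110° and re-view the spindle.

Emit:
{"op": "jog_arm", "data": {
  "deltas": [
    [[0.15, 0.1, 0, -1], [0.35, 0.25, 0, -3], [0.6, 0.4, 0, -5], [0.85, 0.55, 0, -7], [1.1, 0.7, 0, -9], [1.3, 0.85, 0, -11], [1.4, 0.93, 0, -13], [1.44, 0.95, 0, -15]]
  ]
}}

```text
t: 12.0
eef_pos: [0.4824, -0.0696, 0.1639]
ee_rot: [-3.141, 0.0, -1.397]
force: [-0.2, 0.3, -0.4]
width: 0.0863
gripper_force: 0.0
```

Emit:
{"op": "jog_arm", "data": {
  "deltas": [
    [[0, 0, 0, -2], [0, 0, 0, -4], [0, 0, 0, -6], [0, 0, 0, -7], [0, 0, 0, -7], [0, 0, 0, -7]]
  ]
}}

```text
t: 12.75
eef_pos: [0.4828, -0.0697, 0.1636]
ee_rot: [-3.141, -0.0, -0.794]
force: [0.1, -0.0, 0.4]
width: 0.0859
gripper_force: 0.0
```

```bash
python3 - <<'E'
from spin import *
f,e,r=avg(); print(e,r,f["xyz"]); pickle.dump((f,e,r),open("pics/s2.pkl","wb"))
p2,c,n=fit_spin(f,[.528,-.116]); print(p2,c,n)
f1,e1,r1=pickle.load(open("pics/s1.pkl","rb")); p1,c1,_=fit_spin(f1,[.528,-.116]); print(p1,c1)
A=R.from_euler("xyz",r).as_matrix()[:2,:2];B=R.from_euler("xyz",r1).as_matrix()[:2,:2]
b=np.linalg.solve(A-B,p2[:2]-p1[:2]); print("bias tool",b,"true",p2[:2]-A@b,p1[:2]-B@b)
s=arm.get_state();print(s["t"],s["q"])
E
```

```text
[ 0.48275942 -0.06975352  0.1635965 ] [-3.14153195e+00 -2.00503984e-05 -7.92882634e-01] [ 0.54200212 -0.12951754  0.32176725]
[ 0.52804638 -0.11581368  0.82717281] 0.04870649236030669 18129
[ 0.52811551 -0.11595806  0.82157317] 0.06941672211133289
bias tool [-5.74164447e-05 -7.91330969e-05] true [ 0.5280303  -0.11591012] [ 0.5280303  -0.11591012]
13.05 [ 2.60583700e-01  1.02774019e-01 -4.81212329e-01 -2.65175373e-06
 -9.86792909e-01  5.17796127e-01]
```

Both views agree to 0.15 mm: the spindle is at (0.5280, -0.1159) with its flat at 0.825. I'm moving on to the knob.

Emit:
{"op": "jog_arm", "data": {
  "deltas": [
    [[-0.3, -0.22, 0, 0], [-0.95, -0.71, 0, 0], [-1.65, -1.24, 0, 0], [-2.4, -1.8, 0, 0], [-3.1, -2.33, 0, 0], [-3.8, -2.85, 0, 0], [-4.45, -3.34, 0.1, 0], [-5.0, -3.75, 0.2, 0]]
  ]
}}

```text
t: 14.05
eef_pos: [0.4317, 0.3038, 0.1515]
ee_rot: [-3.141, 0.0, -0.791]
force: [0.5, 0.4, -0.1]
width: 0.0858
gripper_force: 0.0
```

Emit:
{"op": "jog_arm", "data": {
  "deltas": [
    [[-0.3, -0.22, 0.05, 0], [-0.38, -0.29, 0.1, 0], [-0.38, -0.29, 0.1, 0], [-0.38, -0.29, 0.1, 0]]
  ]
}}

```text
t: 14.55
eef_pos: [0.4287, 0.3293, 0.1457]
ee_rot: [3.142, 0.0, -0.793]
force: [-0.5, -0.1, -0.1]
width: 0.086
gripper_force: 0.0
```

```bash
python3 - <<'E'
from spin import *
f,e,r=avg(); print(e,r,f["xyz"]); pickle.dump((f,e,r),open("pics/k1.pkl","wb"))
u,v=proj(f,[.464,.294,.02],True); x0,y0=int(u)-80,int(v)-60; print(u,v,x0,y0)
cv2.imwrite("pics/k1.png",cv2.resize(f["img"][y0:y0+120,x0:x0+160,::-1],(800,600),interpolation=cv2.INTER_CUBIC))
E
```

```text
[0.42875953 0.32963656 0.14586484] [-3.14118147e+00  1.01872515e-04 -7.92817483e-01] [0.48800311 0.26972832 0.30400674]
315.8151871124024 165.83066980211652 235 105
```

View pics/k1.png

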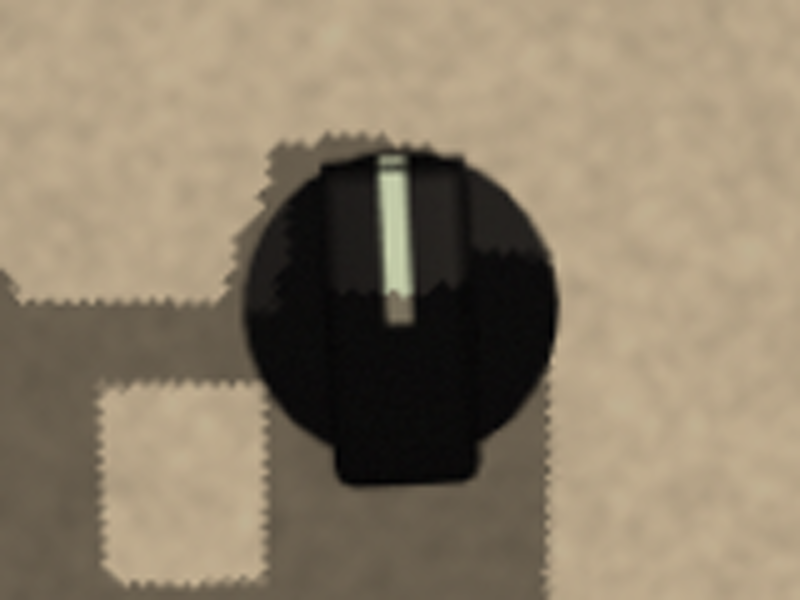

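The knob's pointer points up in the image, nearly along tool +x. The bar ends are at about (393,155) and (407,483). I'll fit its silhouette.

```bash
cat > knob.py <<'E'
from spin import *
def fit_knob(f,p0):
    k=4;u,v=proj(f,[p0[0],p0[1],.02],True); x0,y0=int(u)-60,int(v)-60
    I=cv2.resize(f["img"][y0:y0+120,x0:x0+120],None,fx=k,fy=k,interpolation=cv2.INTER_CUBIC)
    m=(I.max(2)<70).astype(np.uint8); wh=((I[...,1]>I[...,0].astype(int)+2)&(I[...,1]>80)).astype(np.uint8)
    n,l,st,_=cv2.connectedComponentsWithStats(m); m=(l==1+np.argmax(st[1:,4])).astype(np.uint8)
    c=max(cv2.findContours(m,cv2.RETR_EXTERNAL,cv2.CHAIN_APPROX_NONE)[0],key=cv2.contourArea); m[:]=0; cv2.fillPoly(m,[c],1)
    m=cv2.morphologyEx(m,cv2.MORPH_CLOSE,np.ones((25,25)))
    t=np.linspace(0,2*np.pi,60); sk=np.vstack([np.c_[25*np.cos(t),25*np.sin(t),0*t+z] for z in (0,12)])/1000
    bar=np.array([[x,y,z] for x in (-24,24) for y in (-11,11) for z in (12,36)])/1000
    def cost(p):
        o=np.zeros_like(m)
        for s in (sk,bar):
            w=R.from_euler("z",p[2]).apply(s)+[p[0],p[1],0]
            q=(np.array([proj(f,a,True) for a in w])-[x0,y0]+.5)*k-.5
            cv2.fillConvexPoly(o,np.round(cv2.convexHull(q.astype(np.float32))*16).astype(np.int32),1,shift=4)
        return float((o!=m).sum())/m.sum()
    p=p0
    for _ in range(3):
        r=minimize(cost,p,method="Nelder-Mead",options=dict(initial_simplex=[p]+[np.add(p,d) for d in ([.003,0,0],[0,.003,0],[0,0,.15])])); p=r.x
    return r.x,r.fun
E
python3 - <<'E'
from knob import *
f,e,r=pickle.load(open("pics/k1.pkl","rb"))
P=lambda x,y,z=.036: onz(f,235+x/5-.4,105+y/5-.4,z,True)
a,b=P(393,155),P(407,483); print("hand",(a+b)/2,np.arctan2(*(a-b)[1::-1]))
p,c=fit_knob(f,[*((a+b)/2)[:2],-.79]); print(p,c)
s=arm.get_state();Rm=R.from_euler("xyz",r)
print(Rm.inv().apply([p[0]-e[0],p[1]-e[1],.014-e[2]])/.06,"turn units",-np.degrees(p[2]-r[2])/5, s["t"])
E
```

```text
hand [0.4644587  0.29477241 0.036     ] -0.7519125919443465
[ 0.46368211  0.2956849  -0.72978548] 0.029013280187034092
[ 0.81180748 -0.01656053  2.1976716 ] turn units -0.7222934976083486 14.85
```

I'll centre the knob by closing on its bar lengthwise first, then grip it across its width.

Emit:
{"op": "jog_arm", "data": {
  "deltas": [
    [[0.1, 0, 0, -1.2], [0.3, 0, 0, -3.3], [0.5, 0, 0, -5.4], [0.65, -0.01, 0, -7.5], [0.75, -0.01, 0, -9.6], [0.8, -0.01, 0, -11.7], [0.8, -0.01, 0, -13.8], [0.8, -0.01, 0, -15.9]]
  ]
}}

```text
t: 15.85
eef_pos: [0.4628, 0.2963, 0.1456]
ee_rot: [3.142, -0.0, 0.601]
force: [-0.0, 0.2, -0.6]
width: 0.0859
gripper_force: 0.0
```

Emit:
{"op": "jog_arm", "data": {
  "deltas": [
    [[0, 0, 0.2, -1.8], [0, 0, 0.6, -2.7], [0, 0, 1.1, -2.7], [0, 0, 1.5, -2.7], [0, 0, 1.85, -2.7], [0, 0, 2.05, -2.7], [0, 0, 2.15, -2.7], [0, 0, 2.15, -2.7]]
  ]
}}

```text
t: 16.85
eef_pos: [0.4628, 0.2966, 0.0167]
ee_rot: [3.142, -0.0, 0.831]
force: [0.6, -0.9, -0.4]
width: 0.0859
gripper_force: 0.0
```

Emit:
{"op": "jog_arm", "data": {
  "deltas": [
    [[0, 0, 0, 0], [0, 0, 0, 0], [0, 0, 0, 0], [0, 0, 0, 0], [0, 0, 0, 0], [0, 0, 0, 0]]
  ],
  "grip": 40,
  "squeeze": 8
}}

```text
t: 17.6
eef_pos: [0.4627, 0.2965, 0.0167]
ee_rot: [3.142, -0.0, 0.831]
force: [-1.4, -0.2, 2.4]
width: 0.048
gripper_force: 8.0
```

Emit:
{"op": "jog_arm", "data": {
  "deltas": [
    [[0, 0, 0, 0], [0, 0, 0, 0], [0, 0, 0, 0], [0, 0, 0, 0], [0, 0, 0, 1], [0, 0, 0, 3], [0, 0, 0, 5], [0, 0, 0, 7]]
  ],
  "grip": 86
}}

```text
t: 18.6
eef_pos: [0.4627, 0.2965, 0.0165]
ee_rot: [3.142, 0.0, 0.215]
force: [0.2, 0.3, -0.6]
width: 0.086
gripper_force: 0.0
```

Emit:
{"op": "jog_arm", "data": {
  "deltas": [
    [[0, 0, 0, 2], [0, 0, 0, 4], [0, 0, 0, 6], [0, 0, 0, 8], [0, 0, 0, 10], [0, 0, 0, 11], [0, 0, 0, 11], [0, 0, 0, 11]]
  ]
}}

```text
t: 19.6
eef_pos: [0.4627, 0.2965, 0.0165]
ee_rot: [3.142, 0.0, -0.738]
force: [0.2, 1.2, 0.5]
width: 0.0862
gripper_force: 0.0
```

Emit:
{"op": "jog_arm", "data": {
  "deltas": [
    [[0, 0, 0, 0], [0, 0, 0, 0], [0, 0, 0, 0], [0, 0, 0, 0], [0, 0, 0, 0], [0, 0, 0, 0], [0, 0, 0, 0]]
  ],
  "grip": 15,
  "squeeze": 35
}}

```text
t: 20.48
eef_pos: [0.4627, 0.2965, 0.0166]
ee_rot: [-3.142, -0.0, -0.74]
force: [0.4, -1.2, -0.2]
width: 0.0218
gripper_force: 32.8
```

Emit:
{"op": "jog_arm", "data": {
  "deltas": [
    [[0, 0, -0.15, 0], [0, 0, -0.6, 0], [0, 0, -1.2, 0], [0, 0, -1.8, 0], [0, 0, -2.3, 0], [0, 0, -2.55, 0], [0, 0, -2.6, 0]]
  ]
}}

```text
t: 21.35
eef_pos: [0.4628, 0.2967, 0.1733]
ee_rot: [-3.14, 0.0, -0.74]
force: [0.6, 0.3, -0.8]
width: 0.0217
gripper_force: 35.0
```

Emit:
{"op": "jog_arm", "data": {
  "deltas": [
    [[0.25, 0.2, 0, -0.7], [0.8, 0.64, 0, -2.5], [1.5, 1.2, 0, -4.5], [2.2, 1.76, 0, -6.5], [2.9, 2.32, 0, -8.5], [3.6, 2.87, 0, -10.5], [4.25, 3.4, 0, -12.5], [4.8, 3.83, 0, -14.5]]
  ]
}}

```text
t: 22.35
eef_pos: [0.5198, -0.069, 0.1712]
ee_rot: [-3.141, 0.002, 0.53]
force: [1.5, -0.1, -0.7]
width: 0.0221
gripper_force: 35.0
```

```bash
python3 - <<'E'
from h import *
from station import arm
s=arm.get_state();print(s["t"],s["eef_pos"],s["width"],s["q"].round(2) if hasattr(s["q"],"round") else s["q"]);print(tooldelta(s,[.5280,-.1159,.14]),-np.degrees(.825-s["ee_rot"][2])/5)
E
```

```text
22.35 [ 0.51976532 -0.06900103  0.17115075] 0.02209537117502759 [ 0.24  0.16 -0.4  -0.   -1.02  1.86]
[-0.27602165  0.7441622   0.51903139] -3.374739374061497
```

Emit:
{"op": "jog_arm", "data": {
  "deltas": [
    [[-0.15, 0.38, 0, -1.8], [-0.25, 0.65, 0.1, -3], [-0.3, 0.77, 0.3, -3.44], [-0.3, 0.77, 0.45, -3.44], [-0.3, 0.77, 0.5, -3.44], [-0.3, 0.77, 0.5, -3.44], [-0.3, 0.77, 0.5, -3.44]]
  ]
}}

```text
t: 23.22
eef_pos: [0.5284, -0.1158, 0.1429]
ee_rot: [3.141, -0.0, 0.826]
force: [-0.5, 0.8, -0.0]
width: 0.0217
gripper_force: 35.0
```

```bash
cat > rem.py <<'E'
from spin import *
f,e,r=avg(6); pickle.dump((f,e,r),open("pics/r.pkl","wb"))
print(e.round(5),r.round(4),R.from_euler("xyz",r).inv().apply(np.array([.5280,-.1159,.0926])-e)/.06,-np.degrees(.825-r[2])/5)
s=arm.get_state();print(s["t"],s["force"],s["width"])
E
python3 rem.py; python3 - <<'E'
from h import *
f,e,r=pickle.load(open("pics/r.pkl","rb"));cv2.imwrite("pics/r1.png",f["img"][:,:,::-1])
E
```

```text
[ 0.52831 -0.11599  0.14292] [ 3.1412e+00 -5.0000e-04  8.2550e-01] [-0.00285093 -0.00520471  0.83860633] 0.006065216821809116
23.525 [-0.54645395  0.03607972 -0.24922841] 0.021634814161537504
```

View pics/r1.png

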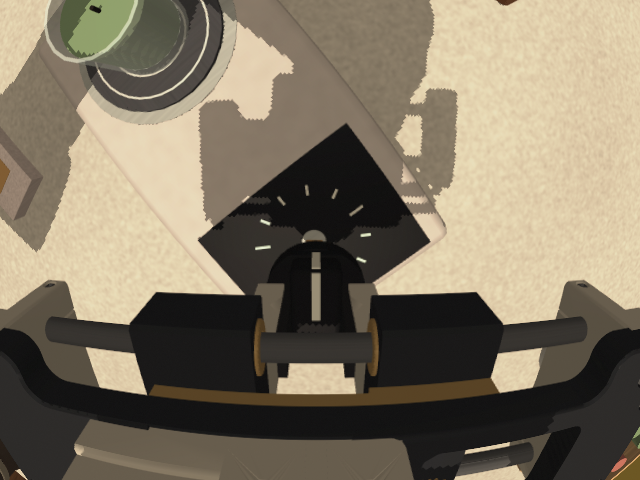

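The knob is held square with its pointer towards tool +x, centred over the spindle at about (315,240). The candle stands wholly on the plate. Now I descend gently.

Emit:
{"op": "jog_arm", "data": {
  "deltas": [
    [[0, 0, 0.1, 0], [0, 0, 0.3, 0], [0, 0, 0.5, 0], [0, 0, 0.65, 0], [0, 0, 0.75, 0], [0, 0, 0.8, 0], [0, 0, 0.8, 0]]
  ]
}}

```text
t: 24.4
eef_pos: [0.5282, -0.1162, 0.0945]
ee_rot: [-3.142, 0.0, 0.825]
force: [-1.0, -0.5, -0.1]
width: 0.0219
gripper_force: 35.0
```

Emit:
{"op": "jog_arm", "data": {
  "deltas": [
    [[0, 0, 0.02, 0], [0, 0, 0.04, 0], [0, 0, 0.06, 0], [0, 0, 0.08, 0], [0, 0, 0.08, 0], [0, 0, 0.08, 0]]
  ]
}}

```text
t: 25.15
eef_pos: [0.5278, -0.1161, 0.0896]
ee_rot: [-3.141, 0.0, 0.825]
force: [-1.0, 0.9, -0.5]
width: 0.0216
gripper_force: 35.0
```

Emit:
{"op": "jog_arm", "data": {
  "deltas": [
    [[0, 0, 0.02, 0], [0, 0, 0.04, 0], [0, 0, 0.06, 0], [0, 0, 0.08, 0], [0, 0, 0.1, 0], [0, 0, 0.1, 0]]
  ]
}}

```text
t: 25.9
eef_pos: [0.5278, -0.1161, 0.0835]
ee_rot: [-3.141, 0.0, 0.825]
force: [-3.1, 3.0, 0.9]
width: 0.0217
gripper_force: 35.0
```

Emit:
{"op": "jog_arm", "data": {
  "deltas": [
    [[0, -0.004, 0.02, 0], [0, -0.005, 0.04, 0], [0, -0.005, 0.06, 0], [0, -0.005, 0.08, 0], [0, -0.005, 0.1, 0], [0, -0.005, 0.12, 0], [0, -0.005, 0.12, 0]]
  ]
}}

```text
t: 26.78
eef_pos: [0.5278, -0.116, 0.0764]
ee_rot: [-3.141, 0.0, 0.825]
force: [-2.6, 2.0, -1.0]
width: 0.0218
gripper_force: 35.0
```

Emit:
{"op": "jog_arm", "data": {
  "deltas": [
    [[0, 0, 0.02, 0], [0, 0, 0.04, 0], [0, 0, 0.06, 0], [0, 0, 0.08, 0], [0, 0, 0.09, 0], [0, 0, 0.09, 0], [0, 0, 0.09, 0]]
  ]
}}

```text
t: 27.65
eef_pos: [0.5279, -0.116, 0.0714]
ee_rot: [3.142, 0.0, 0.825]
force: [-4.7, 3.9, 4.9]
width: 0.0215
gripper_force: 35.0
```

Emit:
{"op": "jog_arm", "data": {
  "deltas": [
    [[0, 0, 0.01, 0], [0, 0, 0.02, 0], [0, 0, 0.03, 0], [0, 0, 0.03, 0], [0, 0, 0.03, 0]]
  ]
}}

```text
t: 28.28
eef_pos: [0.5279, -0.116, 0.0697]
ee_rot: [3.141, 0.0, 0.825]
force: [-6.0, 3.7, 5.9]
width: 0.0217
gripper_force: 35.0
```

Emit:
{"op": "jog_arm", "data": {
  "deltas": [
    [[0, 0, 0.01, 0], [0, 0, 0.02, 0], [0, 0, 0.02, 0], [0, 0, 0.02, 0]]
  ]
}}

```text
t: 28.78
eef_pos: [0.528, -0.116, 0.0693]
ee_rot: [3.141, -0.0, 0.826]
force: [-7.7, 4.4, 13.1]
width: 0.0216
gripper_force: 35.0
```

The force has risen past the spring maximum and z has stopped, so the knob is at the bottom stop. One final check.

```bash
python3 - <<'E'
from spin import *
f,e,r=avg(6);print(e,np.mean([arm.get_state()["force"]],0))
t=grab_frame("top");g=grab_frame("side");s=arm.get_state();print(s["t"],s["force"],s["width"])
cv2.imwrite("pics/end.png",np.hstack([cv2.resize(a["img"][:,:,::-1],(400,300)) for a in (g,)]+[cv2.resize(g["img"][150:300,230:430,::-1],(400,300))]))
E
```

```text
[ 0.52795748 -0.11602286  0.06928581] [-8.8828126   4.68083413 13.78426001]
29.175 [-7.83161375  4.53537878 13.63869059] 0.02126622406108224
```

View pics/end.png

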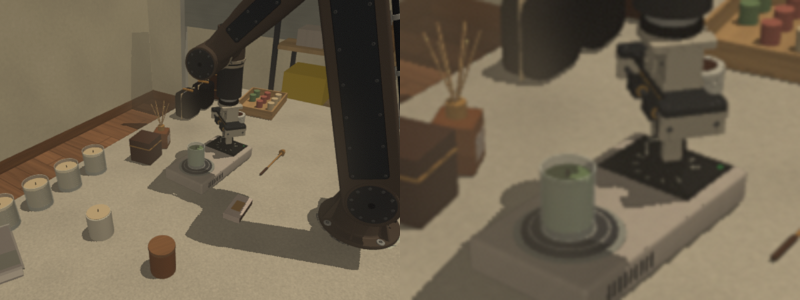

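The candle is upright on the plate, the knob is held down at the stop at about 13.7 N, and the other goods look undisturbed.

```bash
python3 -c "
from station import arm
print(arm.job_done())"
```

```text
the job is handed in; nothing more can be done
None
```

The green candle stands upright on the warming plate, and the knob is home on the spindle and still held pressed down against its bottom stop; the job was handed in at about 29 s, with no verdict returned.

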